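# Fetch the tape roll from behind the stamp and the glue stick

### The job

A customer wants the tape roll at the back of the little wooden display tray. First move the glue stick and the stamp that stand in front of it out of the tray and stand both upright on the grey desk pad; only then lay the roll flat, wholly on top of the notebook. Finally put the glue stick and the stamp back upright in the tray, each exactly where and as it stood at the start, and leave everything else on the counter alone.

Things in the scene. Friction and masses are not known exactly. Their poses are not given: they have to be found in the camera images.
- glue_centre (a point): glue stick standing upright at the left or right of the front half of the tray: white and yellow cylinder with an orange-red cap, 26 mm diameter, 94 mm tall, 35 g. The point is its centre, 47 mm above its foot; z is its long axis, up. It must go back to the spot where it stands at the start (within 15 mm).
- stamp_centre (a point): self-inking stamp standing beside the glue stick, 81 mm tall, 60 g: black foot (46 x 30 mm), red neck 24 mm across its y, fixed red cap (50 x 32 mm, the top 16 mm). The point is its centre, 40 mm above its foot; x along its 50 mm length, y across its 32 mm width, z up. Its length lies about along the tray's y. It goes back to its start spot (within 15 mm, about 15 degrees).
- roll_centre (a point): plain blue roll of decorative paper tape lying flat in the tray, close (about 10 mm) behind the glue stick and the stamp: outside diameter 46 mm, 15 mm high, 30 g; treat it as a solid disc. The point is its centre, 7.5 mm above its underside; z up.
- tray: fixed shallow plywood tray, 130 mm deep (x, front to back) by 150 mm wide (y, to its left), z up; origin at the centre of its underside. Floor top at 6 mm; rims 5 mm thick, 18 mm high, 10 mm at the front. Glue stick and stamp stand about 26 mm in front of its centre, 32 mm to either side (either one at the left); the roll lies 24 mm behind its centre, midway.
- mat: flat grey fabric desk pad with a pale sewn border, fixed, 120 mm (its x) by 150 mm (its y), 4 mm thick; origin at the centre of its underside, z up. The side area where the glue stick and the stamp stand meanwhile.
- notebook: coral red pocket notebook lying closed and flat, fixed, 104 mm (its x) by 148 mm (its y), 12 mm thick; origin at the centre of its underside, z up. The roll goes on its cover.
- notes: bystander: block of sticky notes, 61 x 61 x 38 mm, at the back of the counter; origin at the centre of its underside. To be left alone.
- eraser: bystander: small white block eraser in a sleeve, 46 x 37 x 12 mm, at the back of the counter; origin at the centre of its underside. To be left alone.
- stapler: bystander: dark green desk stapler, 124 x 78 x 46 mm, at the left; origin at the centre of its underside. To be left alone.
There are look-alikes about, which are no part of the job. What is shaped like the part that bears roll_centre but black or orange is not meant.

How it is judged:
By the outcome, as a careful person would: the job done as asked, in the order asked, and still so for the second after the job is handed in, with the robot touching nothing.
It also fails if it takes over 128 s, if anything falls off the work surface, if the arm or the gripper's body presses on something with over 40 N, if the wrist force passes 120 N, or if a joint passes its speed limit or range.

### The arm

A 6-joint arm with a two-finger parallel gripper is mounted at the origin on a cart in front of the work surface, level with it; the furniture and walls round the work are solid. World frame = base frame: x ahead of the robot, y to its left, z up, the work surface at z = 0. Lengths are in m, angles in degrees, forces in N, time in s.
With the tool pointing down it reaches from about 0.25 to 0.725 m from the base axis. Payload 9.7 kg.
Tool frame: the origin (TCP) lies at the very end of the fingers, on their centre line; the grasp point (between the pads) lies 19 mm behind it (bot.grip_depth is the distance from the TCP to the grasp point, in m); z points along the fingers, y is the direction in which the jaws open and shut (so a half turn about z gives the same grasp; the last joint's range is limited). The gripper opens to 85 mm and grips with 20 to 120 N. Pads are 22 mm wide; open, the fingers measure 114 mm over their backs; the gripper's body (76 mm by 85 mm) begins 54 mm behind the grasp point. The pads swing forward as they close: fully open they stand 13 mm farther back than shut.
Start: joints at [63.426, 4.979, 10.078, 95.1, 0, 90], TCP at [0.246, 0.492, 0.204] pointing down, gripper open.
Joint ranges: [-179.16, 179.16], [-48.56, 103.87], [-65.8, 70.77], [-126.05, 130.52], [-82.76, 87.17], [-180, 180]. Speed limits (degrees/s): [127.2, 127.2, 147.25, 180, 180, 180].

### API

Orientations are given as [roll, pitch, yaw] about the fixed x, y, z axes, in that order (R = Rz(yaw) Ry(pitch) Rx(roll)).
In Python, from workcell import telemetry, optics, order, bot gives the robot as it stands. The module is installed in compiled form; this text tells all that it offers.
- The arm moves only by the shell command python3 -m inch 'ROWS' [FORCE]. ROWS is JSON, a list of rows, each a list of 7 numbers: the shift along the tool's x, y, z in m, then the turn, a rotation vector about the tool's x, y, z in rad, then the closure, from 0 (fully open) to 1 (shut). In form: [[tx, ty, tz, rx, ry, rz, grip], ...]. A call has 1 to 12 rows; each row is the pose to reach, as a shift and turn from the pose commanded when the call began, along the tool's axes at that moment; what a row does not reach only later rows make up. A row lasts 1/12 s, in which the tool goes at most 41.7 mm and 7.16 degrees, less where a joint would pass 70% of its speed; a pose out of reach is approached as far as the arm can. A call with a gripper value outside its range is refused whole. The fingers move at their own pace and stop on an object; FORCE is the grip in N (left out, the last holds). Time passes only in rows, so rows that repeat a pose let the fingers close. It gives the time, the measured TCP pose, the force and the opening at its end, in the units of the state.
- telemetry.get_obs(): the state, without advancing time (a new reading comes with each control period).
- optics.camera(name): name is "scene" or "top"; returns (picture, depth): 480x640x3 uint8, red, green, blue; 480x640 float32, m along the optical axis (not along the pixel's ray), 0 where there is no reading.
- optics.camera_info(name): a dict with "camera_matrix" (3x3 intrinsics, pixels), "k1" (the pictures are not rectified: a ray, as slopes to the right and down, at radius r is drawn at 1 + k1 r^2 times it, then the intrinsics apply), "xyz" and "attitude" of the camera in the world. Camera axes: x right, y down, z forward; pixel columns grow to the right and rows downward; lengths in m; the calibration is good to about 2 mm. A picture is of the moment at which its call begins. camera_info takes no time and is no camera call.
- order.job_done(): hands the job in, once; it reports no verdict.
The state is a dict: "time": time; "q": joint angles; "qd": joint speeds; "joint_efforts": joint torques, N m; "ee_pos": TCP position; "tcp_rot": TCP orientation; "wrist_force": force on the tool from outside, world axes, zero at the start; "torque": the same for the moment, N m; "opening": finger opening in m.
Only numpy, scipy, OpenCV 4.12 (cv2) and the standard library are available. Lean on these libraries where they do the work, as an engineer would, in place of code of your own. Each camera call takes 0.05 s, during which the arm holds its last target. There are 200 camera calls.

## Working session

There is one attempt and no reset: what is moved stays moved. The work goes in short steps, Python scripts to look and compute and a shell command to move; the robot and the scene stay as the last step left them, time stands still between calls to the robot, and variables do not carry over. Pictures are saved under pics/ and viewed, about 12 in all and at most 16, crops included, and the job is handed in when it is done.

```bash
ls; mkdir -p pics
cat > h.py <<'E'
import numpy as np, cv2
from scipy.spatial.transform import Rotation as R
from workcell import telemetry, optics, order, bot
def cam(n):
    i=optics.camera_info(n); return np.array(i["camera_matrix"]),i["k1"],np.array(i["xyz"]),i["attitude"]
def snap(n,f=None):
    p,d=optics.camera(n)
    if f: cv2.imwrite("pics/"+f,p[:,:,::-1])
    return p,d
E
python3 - <<'E'
from h import *
for n in("scene","top"):
    print(optics.camera_info(n)); snap(n,n+"0.png")
o=telemetry.get_obs(); print(o, bot.grip_depth)
E
```

```text
pics
{'camera_matrix': array([[571.89778339,   0.        , 316.4289797 ],
       [  0.        , 571.89778339, 233.12674629],
       [  0.        ,   0.        ,   1.        ]]), 'k1': 0.06370393275606615, 'xyz': array([-0.07587494, -0.51290684,  0.91274921]), 'attitude': array([-129.6489448 ,    1.2584287 ,  -39.95031702])}
{'camera_matrix': array([[552.59593532,   0.        , 314.07544102],
       [  0.        , 552.59593532, 240.85598027],
       [  0.        ,   0.        ,   1.        ]]), 'k1': 0.0028257935110480234, 'xyz': array([0.34574413, 0.23073992, 1.42369614]), 'attitude': array([-1.71714570e+02,  1.14183136e-01, -9.04582167e+01])}
{'time': 0.1, 'q': array([ 6.34266542e+01,  5.00856609e+00,  1.00408164e+01,  9.50981175e+01,
       -5.01131565e-04,  9.00006182e+01]), 'qd': array([-0.00770215, -0.01018415,  0.13477301,  0.06179243,  0.02739174,
       -0.09038323]), 'joint_efforts': array([-9.23398475e-04, -5.21562517e+01,  4.65652263e+01,  1.60179340e-02,
       -4.23426798e-05, -6.37387444e-06]), 'ee_pos': array([0.24594543, 0.4917068 , 0.20386437]), 'tcp_rot': array([-1.79934133e+02,  5.01841921e-04,  1.53426037e+02]), 'wrist_force': array([-0.40053736,  0.50649675, -0.18674457]), 'torque': array([-0.00060139,  0.05668193,  0.02254312]), 'opening': 0.08564249244556814} 0.0187
```

View pics/scene0.png

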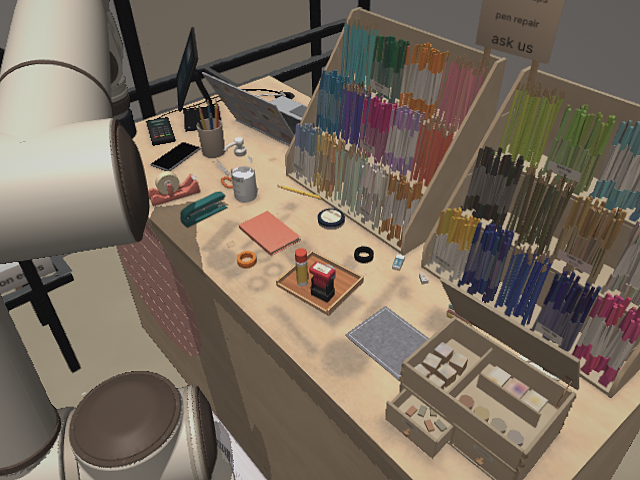

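View pics/top0.png

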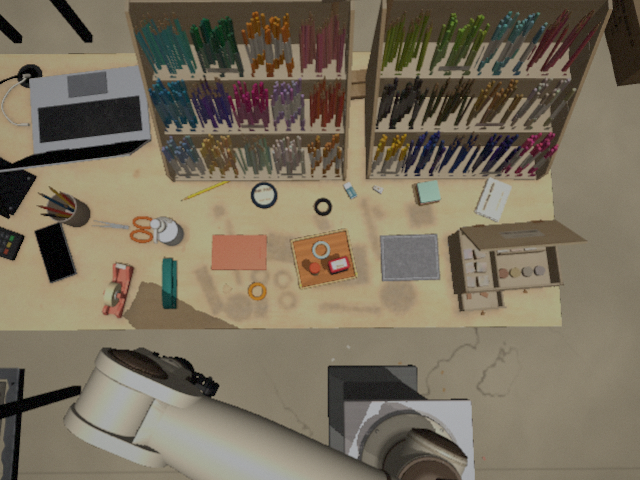

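Run:
```python
import cv2,numpy as np
a=cv2.imread("pics/top0.png")[215:305,200:460]; b=cv2.imread("pics/scene0.png")[210:390,220:440]
a=cv2.resize(a,None,fx=3,fy=3,interpolation=2);b=cv2.resize(b,None,fx=1.7,fy=1.7,interpolation=2)
c=np.zeros((600,780,3),np.uint8);c[:270,:780]=a;c[280:280+b.shape[0],:b.shape[1]]=b
cv2.imwrite("pics/crop1.png",c)
```

```text
(no output)
```

View pics/crop1.png

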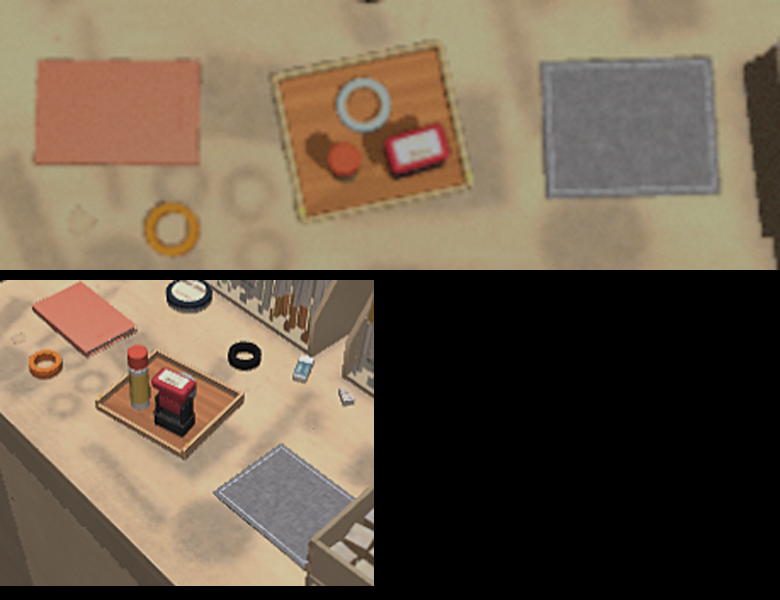

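```bash
cat >> h.py <<'E'
def ray(n,uv,z):
    K,k1,c,att=cam(n); uv=np.array(uv,float).reshape(-1,1,2)
    m=cv2.undistortPoints(uv,K,np.array([k1,0,0,0.]))[:,0]
    d=np.c_[m,np.ones(len(m))]@R.from_euler('xyz',att,degrees=True).as_matrix().T
    z=np.broadcast_to(z,len(m)); return c+d*((z-c[2])/d[:,2])[:,None]
def blobs(p,roi,lo,hi,amin=30):
    x0,y0,x1,y1=roi; hsv=cv2.cvtColor(p[y0:y1,x0:x1],cv2.COLOR_RGB2HSV)
    m=cv2.inRange(hsv,np.array(lo),np.array(hi))
    if lo[0]==0: m|=cv2.inRange(hsv,np.array([170,lo[1],lo[2]]),np.array([180,255,hi[2]]))
    c,_=cv2.findContours(m,cv2.RETR_EXTERNAL,cv2.CHAIN_APPROX_NONE)
    return [k+np.array([x0,y0]) for k in sorted(c,key=cv2.contourArea,reverse=True) if cv2.contourArea(k)>amin]
def rect(n,k,z):
    P=ray(n,k.reshape(-1,2),z)[:,:2]*1000
    (c,s,a)=cv2.minAreaRect(P.astype(np.float32)); return np.round(c,1),np.round(s,1),round(a,1)
E
python3 - <<'E'
from h import *
p=cv2.imread("pics/top0.png")[:,:,::-1].copy(); s=cv2.imread("pics/scene0.png")[:,:,::-1].copy()
hs=cv2.cvtColor(p,cv2.COLOR_RGB2HSV)
for n,u,v in[("glue",315,268),("stampred",330,267),("tape",313,252),("tray",300,245),("mat",410,255),("nb",240,250),("table",380,220),("rim",296,265)]: print(n,hs[v,u])
for n,roi,lo,hi,z in [("nb",(200,225,275,280),(0,90,60),(12,255,255),.012),("mat",(370,225,450,290),(0,0,40),(180,60,255),.004),
 ("gluestamp",(303,255,355,285),(0,150,80),(6,255,255),.1),("roll",(305,235,340,262),(80,20,60),(130,255,255),.021)]:
    for k in blobs(p,roi,lo,hi)[:3]: print(n,cv2.contourArea(k),k.reshape(-1,2).mean(0),rect("top",k,z), rect("top",k,.087) if n[0]=="g" else "")
for k in blobs(s,(285,240,340,300),(0,150,80),(6,255,255))[:3]: print("scene red",cv2.contourArea(k),cv2.boundingRect(k))
# tray corners from crop (px in full image)
c=np.array([[272,75],[438,42],[470,185],[303,220]])/3+[200,215]
print(ray("top",c,[.018,.018,.01,.01])[:,:2]*1000)
d=ray("top",[[321,250],[320,248]],.021)*1000;print(d)
E
```

```text
glue [  7 178 172]
stampred [178 182 150]
tape [ 84  24 150]
tray [ 13 155 161]
mat [150   2 113]
nb [  9 126 174]
table [ 19  71 172]
rim [ 20  87 170]
nb 1817.5 [238.8150289 252.0982659] (array([524.1, 426.1]), array([140.7,  88.2]), 89.5) 
mat 2646.0 [408.12053571 255.02678571] (array([512.7, -14.2]), array([151.7, 132.7]), 89.5) 
mat 43.5 [435.70212766 286.40425532] (array([433. , -78.3]), array([38.4, 15.4]), 89.5) 
gluestamp 232.5 [338.28070175 263.96491228] (array([481.7, 173.8]), array([31.1, 49.4]), 15.5) (array([483.1, 173.2]), array([31.4, 49.9]), 15.5)
scene red 220.0 (309, 262, 26, 27)
scene red 119.0 (295, 249, 12, 14)
[[553.18732868 292.07834737]
 [580.67259659 149.34643553]
 [458.06315265 123.59476313]
 [429.4031543  266.27606689]]
[[526.23560747 214.37191145  21.        ]
 [531.41861238 216.88143074  21.        ]]
```

Run:
```python
from h import *
p=cv2.imread("pics/top0.png")[:,:,::-1].copy(); s=cv2.imread("pics/scene0.png")[:,:,::-1].copy()
for k in blobs(p,(303,255,326,280),(0,165,120),(9,255,255),10)[:3]: print("glue",cv2.contourArea(k),cv2.boundingRect(k),rect("top",k,.1),[np.round(q,1) for q in cv2.minEnclosingCircle((ray("top",k.reshape(-1,2),.1)[:,:2]*1000).astype(np.float32))[:1]])
for k in blobs(p,(305,235,340,262),(22,0,100),(130,90,255),10)[:4]: print("roll",cv2.contourArea(k),cv2.boundingRect(k),rect("top",k,.021))
for k in blobs(p,(374,225,446,284),(0,0,60),(180,45,255),200)[:1]:print("mat",cv2.boundingRect(k),rect("top",k,.004))
# corners from crop: mat, notebook
m=np.array([[542,62],[710,57],[720,193],[547,198]])/3+[200,215];P=ray("top",m,.004)[:,:2]*1000;print(P.round(1),P.mean(0))
m=np.array([[36,59],[200,59],[201,163],[35,163]])/3+[200,215];P=ray("top",m,.012)[:,:2]*1000;print(P.round(1),P.mean(0))
# scene: cap contours
for nm,roi,z in(("stamp",(308,258,340,300),.087),("glue",(292,245,310,265),.1)):
    for k in blobs(s,roi,(0,120,60),(9,255,255),30)[:1]:
        q=k.reshape(-1,2);print(nm,cv2.boundingRect(k),rect("scene",k,z),(ray("scene",[[q[:,0].mean(),q[:,1].min()+4]],z)*1000).round(1))
```

```text
glue 79.5 (309, 262, 11, 11) (array([475. , 232.5]), array([24.1, 24.1]), 89.5) [array([474.1, 232. ])]
roll 219.5 (312, 241, 18, 18) (array([527.3, 215.1]), array([43.6, 42.7]), 62.8)
mat (380, 234, 60, 47) (array([508.5, -14.2]), array([119.2, 149.6]), 1.3)
[[564.7  58.7]
 [567.9 -86.9]
 [450.  -90.7]
 [446.9  57.4]] [507.3459994 -15.355688 ]
[[569.7 495.8]
 [568.5 354.4]
 [478.6 353.1]
 [479.8 495. ]] [524.14487905 424.57196105]
stamp (309, 261, 26, 28) (array([470.5, 154.8]), array([59.8, 62.7]), 14.0) [[488.  176.4  87. ]]
glue (295, 248, 12, 15) (array([468.1, 217.4]), array([44.9, 23.6]), 50.9) [[474.  224.6 100. ]]
```

```bash
cat > go.py <<'E'
# usage: go.py x y z yaw (mm, deg): prints tool-frame shift and rotvec from current pose to target
import sys; from h import *
o=telemetry.get_obs(); x,y,z,yaw=map(float,sys.argv[1:5])
A=R.from_euler('xyz',o["tcp_rot"],degrees=True); B=R.from_euler('xyz',[180,0,yaw],degrees=True)
print("shift",A.inv().apply(np.array([x,y,z])/1000-o["ee_pos"]).round(4),"rot",(A.inv()*B).as_rotvec().round(4),"q",o["q"].round(1),"t",o["time"],"open",round(o["opening"],4))
E
python3 go.py 475 232.5 200 102
```

```text
shift [-0.3208 -0.1294  0.004 ] rot [-1.100e-03  5.000e-04  8.976e-01] q [63.4  5.  10.  95.1 -0.  90. ] t 0.1 open 0.0856
```

```bash
python3 -m inch '[[-0.321,-0.129,0.004,-0.001,0,0.898,0],[-0.321,-0.129,0.004,-0.001,0,0.898,0],[-0.321,-0.129,0.004,-0.001,0,0.898,0],[-0.321,-0.129,0.004,-0.001,0,0.898,0],[-0.321,-0.129,0.004,-0.001,0,0.898,0],[-0.321,-0.129,0.004,-0.001,0,0.898,0],[-0.321,-0.129,0.004,-0.001,0,0.898,0],[-0.321,-0.129,0.004,-0.001,0,0.898,0],[-0.321,-0.129,0.004,-0.001,0,0.898,0],[-0.321,-0.129,0.004,-0.001,0,0.898,0],[-0.321,-0.129,0.004,-0.001,0,0.898,0],[-0.321,-0.129,0.004,-0.001,0,0.898,0]]' 40; python3 go.py 475 232.5 51 102
```

```text
time: 1.1
ee_pos: [0.4749, 0.2335, 0.2003]
tcp_rot: [180.0, -0.0, 102.0]
wrist_force: [-0.2, 0.4, -0.1]
opening: 0.0853
shift [-1.100e-03 -1.000e-04  1.493e-01] rot [ 0.0003 -0.0006  0.0004] q [ 26.2   2.    6.5  94.5   0.  104.2] t 1.1 open 0.0853
```

```bash
python3 -m inch '[[0,0,0.03,0,0,0,0],[0,0,0.06,0,0,0,0.3],[0,0,0.09,0,0,0,0.4],[0,0,0.11,0,0,0,0.4],[0,0,0.13,0,0,0,0.4],[-0.001,0,0.145,0,0,0,0.4],[-0.001,0,0.149,0,0,0,0.4],[-0.001,0,0.149,0,0,0,0.4]]'
python3 - <<'E'
from h import *
a,_=snap("scene"); b,_=snap("top")
c=np.hstack([cv2.resize(a[200:350,230:390],None,fx=2.4,fy=2.4,interpolation=2),cv2.resize(b[215:315,260:365],(384,360),interpolation=2)])
cv2.imwrite("pics/g1.png",c[:,:,::-1])
E
```

```text
time: 1.77
ee_pos: [0.4744, 0.2328, 0.0506]
tcp_rot: [-179.9, -0.0, 102.1]
wrist_force: [-0.4, 0.7, -0.1]
opening: 0.0509
```

View pics/g1.png

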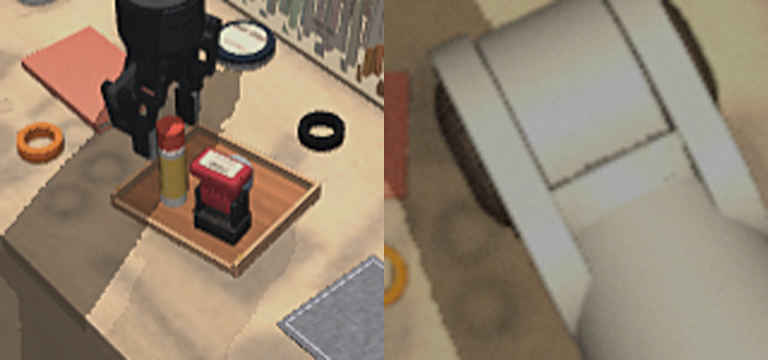

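```bash
cat >> h.py <<'E'
def proj(n,P):
    K,k1,c,att=cam(n); Rm=R.from_euler('xyz',att,degrees=True).as_matrix(); q=(np.array(P)-c)@Rm
    m=q[:,:2]/q[:,2:]; m=m*(1+k1*(m**2).sum(1))[:,None]; return m@K[:2,:2].T+K[:2,2]
E
python3 - <<'E'
from h import *
o=telemetry.get_obs();t=o["ee_pos"]; j=np.array([np.cos(.21),np.sin(.21),0])
P=[t,t+.026*j,t-.026*j,t+.04*j,t-.04*j,[.475,.2325,.1],[.475,.2325,.006]]
print(((proj("scene",P)-[230,200])*2.4).round(0))
E
```

```text
[[167. 158.]
 [185. 143.]
 [149. 174.]
 [194. 135.]
 [139. 182.]
 [165. 120.]
 [169. 195.]]
```

```bash
python3 -m inch '[[-0.002,0,0,0,0,0,0.5],[-0.002,0,0,0,0,0,0.6],[-0.002,0,0,0,0,0,0.65],[-0.002,0,0,0,0,0,0.7],[-0.002,0,0,0,0,0,0.75],[-0.002,0,0,0,0,0,0.8],[-0.002,0,0,0,0,0,0.9],[-0.002,0,0,0,0,0,1],[-0.002,0,0,0,0,0,1],[-0.002,0,0,0,0,0,1]]' 30; python3 go.py 505 -45 180 102;  python3 go.py 475 232.5 51 102
```

```text
time: 2.7
ee_pos: [0.4764, 0.2302, 0.0523]
tcp_rot: [179.9, -0.0, 102.0]
wrist_force: [-1.7, -0.2, 5.4]
opening: 0.0244
shift [-0.2751 -0.0289 -0.128 ] rot [ 0.0019 -0.0008 -0.0005] q [ 25.8   1.8 -10.1  78.    0.  103.8] t 2.7 open 0.0244
shift [ 0.0025 -0.0009  0.0013] rot [ 0.0019 -0.0008 -0.0005] q [ 25.8   1.8 -10.1  78.    0.  103.8] t 2.7 open 0.0244
```

```bash
python3 -m inch '[[0,0,-0.01,0,0,0,1],[0,0,-0.03,0,0,0,1],[0,0,-0.055,0,0,0,1],[0,0,-0.08,0,0,0,1],[0,0,-0.105,0,0,0,1],[0,0,-0.12,0,0,0,1],[0,0,-0.128,0,0,0,1],[0,0,-0.128,0,0,0,1]]'; python3 go.py 505 -45 180 102
```

```text
time: 3.37
ee_pos: [0.4768, 0.2303, 0.1815]
tcp_rot: [179.8, -0.1, 102.0]
wrist_force: [1.2, 0.2, -0.7]
opening: 0.0248
shift [-0.2752 -0.0295  0.0011] rot [ 0.0036 -0.0011 -0.0005] q [ 25.8   1.5   3.9  92.2   0.  103.8] t 3.3667 open 0.0248
```

```bash
python3 -m inch '[[-0.015,-0.002,0,0,0,0,1],[-0.04,-0.004,0,0,0,0,1],[-0.065,-0.007,0,0,0,0,1],[-0.09,-0.01,0,0,0,0,1],[-0.118,-0.013,0,0,0,0,1],[-0.146,-0.015,0,0,0,0,1],[-0.174,-0.018,0,0,0,0,1],[-0.2,-0.021,0,0,0,0,1],[-0.225,-0.024,0,0,0,0,1],[-0.25,-0.027,0,0,0,0,1],[-0.268,-0.029,0,0,0,0,1],[-0.275,-0.029,0,0,0,0,1]]'; python3 go.py 505 -45 51 102
```

```text
time: 4.37
ee_pos: [0.5042, -0.0471, 0.1779]
tcp_rot: [-179.9, -0.0, 101.9]
wrist_force: [0.8, 0.6, -0.3]
opening: 0.0248
shift [0.0019 0.0013 0.1269] rot [-0.0012 -0.0006 -0.0025] q [-5.3 -1.4  0.6 92.1  0.  72.8] t 4.3667 open 0.0248
```

```bash
python3 -m inch '[[0,0,0.02,0,0,0,1],[0,0,0.045,0,0,0,1],[0,0,0.07,0,0,0,1],[0,0,0.09,0,0,0,1],[0,0,0.105,0,0,0,1],[0,0,0.115,0,0,0,1],[0,0,0.12,0,0,0,1],[0,0,0.124,0,0,0,1],[0,0,0.126,0,0,0,1],[0,0,0.127,0,0,0,1],[0,0,0.127,0,0,0,1]]'
python3 - <<'E'
from h import *
a,_=snap("scene"); cv2.imwrite("pics/g2.png",cv2.resize(a[220:400,320:480],None,fx=3,fy=3,interpolation=2)[:,:,::-1])
E
```

```text
time: 5.28
ee_pos: [0.5052, -0.0449, 0.0529]
tcp_rot: [179.9, -0.0, 102.0]
wrist_force: [1.0, 0.2, 0.4]
opening: 0.0249
```

View pics/g2.png

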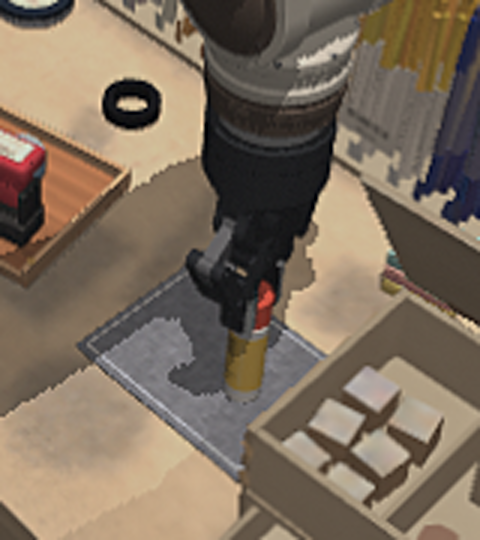

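```bash
python3 -m inch '[[0,0,0.001,0,0,0,1],[0,0,0.002,0,0,0,1],[0,0,0.0025,0,0,0,1],[0,0,0.0025,0,0,0,1]]'
```

```text
time: 5.67
ee_pos: [0.5051, -0.045, 0.0503]
tcp_rot: [179.9, -0.0, 102.0]
wrist_force: [0.0, 0.2, 2.8]
opening: 0.0247
```

```bash
python3 -m inch '[[0,0,0,0,0,0,0.6],[0,0,0,0,0,0,0.5],[0,0,0,0,0,0,0.3],[0,0,0,0,0,0,0.3],[0,0,-0.01,0,0,0,0.2],[0,0,-0.03,0,0,0,0.2],[0,0,-0.06,0,0,0,0.2],[0,0,-0.1,0,0,0,0.2],[0,0,-0.13,0,0,0,0.2],[0,0,-0.13,0,0,0,0.2]]'; python3 go.py 484 173 180 104
```

```text
time: 6.5
ee_pos: [0.5068, -0.0452, 0.1872]
tcp_rot: [179.4, 0.1, 102.0]
wrist_force: [0.7, 0.0, 0.2]
opening: 0.0682
shift [0.2182 0.0229 0.0069] rot [ 0.0096  0.0025 -0.0353] q [-5.1 -1.6  1.4 92.5  0.  72.9] t 6.5 open 0.0682
```

```bash
python3 -m inch '[[0.218,0.023,0.005,0,0,-0.035,0.2],[0.218,0.023,0.005,0,0,-0.035,0.2],[0.218,0.023,0.005,0,0,-0.035,0.2],[0.218,0.023,0.005,0,0,-0.035,0.2],[0.218,0.023,0.005,0,0,-0.035,0.2],[0.218,0.023,0.005,0,0,-0.035,0.2],[0.218,0.023,0.005,0,0,-0.035,0.2],[0.218,0.023,0.005,0,0,-0.035,0.2],[0.218,0.023,0.005,0,0,-0.035,0.2]]'
python3 - <<'E'
from h import *
a,_=snap("scene"); cv2.imwrite("pics/g3.png",cv2.resize(a[220:400,260:480],None,fx=3,fy=3,interpolation=2)[:,:,::-1])
E
python3 go.py 484 172 57 104
```

```text
time: 7.25
ee_pos: [0.4822, 0.1721, 0.1753]
tcp_rot: [179.9, -0.0, 103.9]
wrist_force: [-0.1, 0.8, -0.2]
opening: 0.0681
shift [-0.0003  0.0015  0.1183] rot [ 0.0012 -0.0001 -0.0017] q [19.6 -0.8  0.9 91.6  0.  95.7] t 7.3 open 0.0683
```

View pics/g3.png

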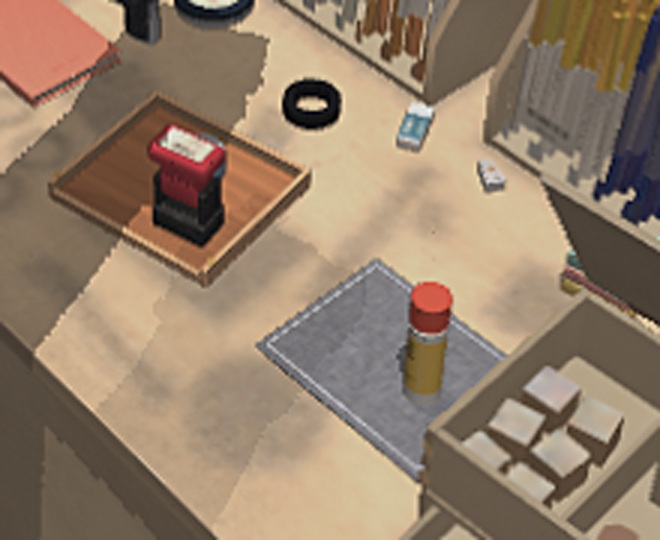

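```bash
python3 -m inch '[[0,0.001,0.03,0,0,0,0.2],[0,0.001,0.06,0,0,0,0.3],[0,0.001,0.085,0,0,0,0.4],[0,0.001,0.105,0,0,0,0.4],[0,0.001,0.116,0,0,0,0.4],[0,0.001,0.118,0,0,0,0.4],[0,0.001,0.118,0,0,0,0.4],[0,0.001,0.118,0,0,0,0.4]]'
python3 - <<'E'
from h import *
a,_=snap("scene"); cv2.imwrite("pics/g4.png",cv2.resize(a[210:330,260:390],None,fx=4,fy=4,interpolation=2)[:,:,::-1])
E
```

```text
time: 7.97
ee_pos: [0.4839, 0.1731, 0.0584]
tcp_rot: [179.8, -0.0, 103.9]
wrist_force: [0.1, 0.5, -0.1]
opening: 0.0513
```

View pics/g4.png

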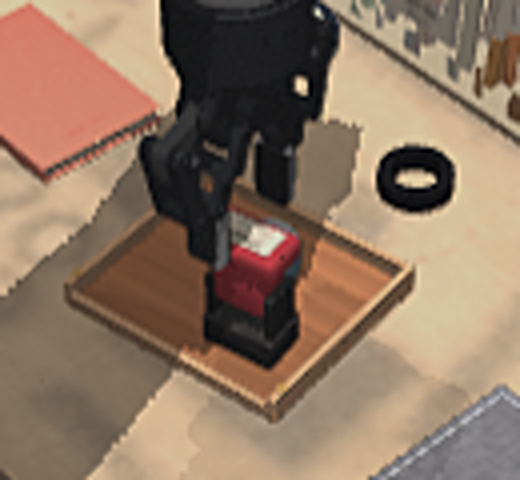

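Run:
```python
from h import *
t=telemetry.get_obs()["ee_pos"]; a=np.radians(14);j=np.array([np.cos(a),np.sin(a),0]);l=np.array([-np.sin(a),np.cos(a),0])
f=lambda P:((proj("scene",P)-[260,210])*4).round(0).tolist()
c=np.array([.484,.172,.087])
print("cap",f([c+.025*s*l+.016*u*j for s,u in((1,-1),(-1,-1),(-1,1),(1,1))]))
print("foot",f([c*[1,1,0]+[0,0,.006]+.023*s*l+.015*u*j for s,u in((1,-1),(-1,-1),(-1,1))]))
print("front finger inner edge",f([t+[0,0,.006]-.0255*j+s*.011*l for s in(1,-1)]))
```

```text
cap [[184.0, 226.0], [261.0, 264.0], [296.0, 229.0], [220.0, 193.0]]
foot [[193.0, 335.0], [261.0, 369.0], [293.0, 337.0]]
front finger inner edge [[194.0, 277.0], [228.0, 293.0]]
```

```bash
python3 -m inch '[[-0.003,0,0.003,0,0,0,0.45],[-0.003,0,0.003,0,0,0,0.5],[-0.003,0,0.003,0,0,0,0.55],[-0.003,0,0.003,0,0,0,0.6],[-0.003,0,0.003,0,0,0,0.65],[-0.003,0,0.003,0,0,0,0.7],[-0.003,0,0.003,0,0,0,0.8],[-0.003,0,0.003,0,0,0,0.9],[-0.003,0,0.003,0,0,0,1],[-0.003,0,0.003,0,0,0,1]]' 40; python3 go.py 505 18 180 102
```

```text
time: 8.85
ee_pos: [0.4841, 0.1705, 0.0544]
tcp_rot: [179.9, -0.0, 104.0]
wrist_force: [-0.2, -1.0, 5.7]
opening: 0.0293
shift [-0.153  -0.0163 -0.1257] rot [ 0.0017 -0.0005  0.0346] q [ 19.4  -0.4 -12.1  78.2   0.   95.4] t 8.85 open 0.0293
```

```bash
python3 -m inch '[[0,0,-0.01,0,0,0,1],[0,0,-0.03,0,0,0,1],[0,0,-0.055,0,0,0,1],[0,0,-0.075,0,0,0,1],[-0.015,-0.002,-0.09,0,0,0,1],[-0.035,-0.004,-0.1,0,0,0,1],[-0.06,-0.006,-0.1,0,0,0.01,1],[-0.085,-0.009,-0.1,0,0,0.02,1],[-0.11,-0.012,-0.1,0,0,0.03,1],[-0.135,-0.014,-0.1,0,0,0.035,1],[-0.148,-0.016,-0.1,0,0,0.035,1],[-0.153,-0.016,-0.1,0,0,0.035,1]]'; python3 go.py 505 18 53 102
```

```text
time: 9.85
ee_pos: [0.5051, 0.0163, 0.1541]
tcp_rot: [180.0, -0.0, 101.9]
wrist_force: [-0.7, 1.3, -0.2]
opening: 0.0292
shift [0.0017 0.0002 0.1011] rot [ 0.0005 -0.0003 -0.0025] q [ 1.8 -1.9 -2.5 89.3  0.  80. ] t 9.85 open 0.0292
```

```bash
python3 -m inch '[[0,0,0.02,0,0,0,1],[0,0,0.04,0,0,0,1],[0,0,0.06,0,0,0,1],[0,0,0.077,0,0,0,1],[0,0,0.088,0,0,0,1],[0,0,0.095,0,0,0,1],[0,0,0.099,0,0,0,1],[0,0,0.1005,0,0,0,1],[0,0,0.1015,0,0,0,1],[0,0,0.1015,0,0,0,1],[0,0,0.1015,0,0,0,1]]'
```

```text
time: 10.77
ee_pos: [0.5056, 0.0181, 0.0531]
tcp_rot: [179.9, -0.0, 102.0]
wrist_force: [0.2, -0.5, -1.1]
opening: 0.029
```

```bash
python3 -m inch '[[0,0,0.0005,0,0,0,1],[0,0,0.001,0,0,0,1],[0,0,0.001,0,0,0,1]]'
```

```text
time: 11.02
ee_pos: [0.5059, 0.0181, 0.0525]
tcp_rot: [179.8, -0.0, 102.0]
wrist_force: [-1.2, -0.2, 5.3]
opening: 0.0295
```

Contact. Release, rise, and look.

```bash
python3 -m inch '[[0,0,0,0,0,0,0.6],[0,0,0,0,0,0,0.5],[0,0,0,0,0,0,0.3],[0,0,0,0,0,0,0.2],[0,0,-0.01,0,0,0,0.1],[0,0,-0.03,0,0,0,0],[0,0,-0.06,0,0,0,0],[0,0,-0.1,0,0,0,0],[0,0,-0.13,0,0,0,0],[0,0,-0.13,0,0,0,0]]'; python3 go.py 528 214 150 192
```

```text
time: 11.85
ee_pos: [0.5071, 0.018, 0.1887]
tcp_rot: [179.4, 0.1, 102.0]
wrist_force: [0.7, 0.2, 0.2]
opening: 0.0853
shift [0.1874 0.0607 0.0391] rot [ 0.0068  0.0085 -1.5712] q [ 2.  -1.8  1.4 92.6  0.  80. ] t 11.85 open 0.0853
```

```bash
python3 -m inch '[[0.187,0.061,0.03,0.007,0.008,-1.571,0],[0.187,0.061,0.03,0.007,0.008,-1.571,0],[0.187,0.061,0.03,0.007,0.008,-1.571,0],[0.187,0.061,0.03,0.007,0.008,-1.571,0],[0.187,0.061,0.03,0.007,0.008,-1.571,0],[0.187,0.061,0.03,0.007,0.008,-1.571,0],[0.187,0.061,0.03,0.007,0.008,-1.571,0],[0.187,0.061,0.03,0.007,0.008,-1.571,0],[0.187,0.061,0.03,0.007,0.008,-1.571,0],[0.187,0.061,0.03,0.007,0.008,-1.571,0],[0.187,0.061,0.03,0.007,0.008,-1.571,0],[0.187,0.061,0.03,0.007,0.008,-1.571,0]]'
python3 - <<'E'
from h import *
a,_=snap("scene"); cv2.imwrite("pics/g5.png",cv2.resize(a[200:380,260:480],None,fx=3,fy=3,interpolation=2)[:,:,::-1])
for k in blobs(a,(280,240,370,320),(85,40,50),(125,255,255),8)[:4]: print(cv2.contourArea(k),cv2.boundingRect(k),rect("scene",k,.021))
E
python3 go.py 528 214 40 192
```

```text
time: 12.85
ee_pos: [0.5261, 0.2137, 0.1521]
tcp_rot: [180.0, -0.5, -171.7]
wrist_force: [-1.0, 0.5, -0.4]
opening: 0.0855
42.5 (316, 272, 19, 10) (array([516.8, 193.2]), array([26.4, 42.3]), 57.9)
shift [-0.0029 -0.      0.1121] rot [ 0.0011 -0.0082 -0.0557] q [22.   7.1  6.6 89.9  0.2 13.2] t 12.9 open 0.0855
```

View pics/g5.png

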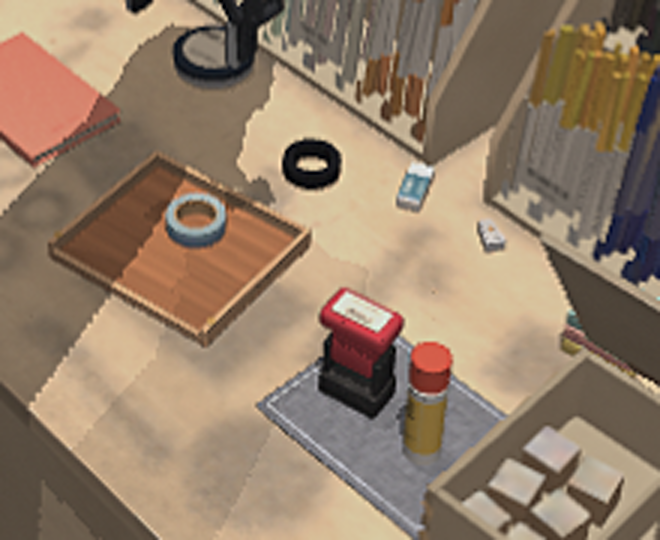

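```bash
python3 -m inch '[[-0.003,0,0.03,0.001,-0.008,-0.056,0.1],[-0.003,0,0.06,0.001,-0.008,-0.056,0.2],[-0.003,0,0.085,0.001,-0.008,-0.056,0.25],[-0.003,0,0.1,0.001,-0.008,-0.056,0.25],[-0.003,0,0.11,0.001,-0.008,-0.056,0.25],[-0.003,0,0.11,0.001,-0.008,-0.056,0.25],[-0.003,0,0.11,0.001,-0.008,-0.056,0.25]]'
python3 - <<'E'
from h import *
a,_=snap("scene"); cv2.imwrite("pics/g6.png",cv2.resize(a[200:320,260:390],None,fx=4,fy=4,interpolation=2)[:,:,::-1])
t=telemetry.get_obs()["ee_pos"]; print(t,(ray("scene",[[325.3,271.2]],.021)*1000).round(1))
print(((proj("scene",[t,t*[1,1,0]+[0,0,.021]])-[260,200])*4).round())
E
python3 go.py 528 214 6 192
```

```text
time: 13.48
ee_pos: [0.5282, 0.214, 0.0422]
tcp_rot: [180.0, -0.0, -168.9]
wrist_force: [-0.6, 0.7, 1.0]
opening: 0.064
[0.52868435 0.21421586 0.04286023] [[528.7 208.1  21. ]]
[[254. 251.]
 [254. 279.]]
shift [ 0.0008 -0.0001  0.0369] rot [ 0.0003  0.0011 -0.0162] q [22.1  7.6 -4.9 77.4  0.  11. ] t 13.5333 open 0.064
```

View pics/g6.png

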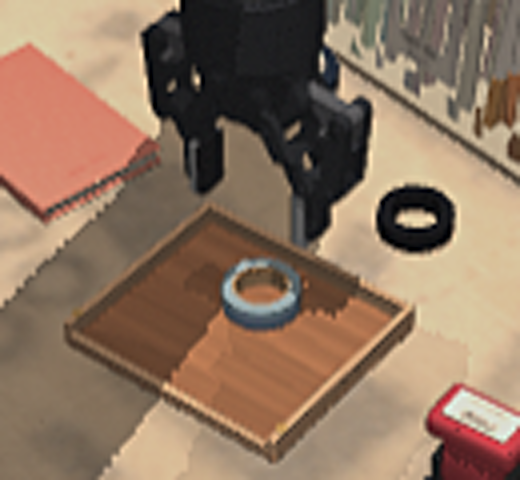

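Run:
```python
from h import *
a,d=snap("scene"); K,k1,c,att=cam("scene"); Rm=R.from_euler('xyz',att,degrees=True).as_matrix()
m=np.array([[u,v] for v in range(225,266) for u in range(298,354)],float)
z=np.array([d[int(v),int(u)] for u,v in m]); hs=a[m[:,1].astype(int),m[:,0].astype(int)].max(1)
n=cv2.undistortPoints(m.reshape(-1,1,2),K,np.array([k1,0,0,0.]))[:,0]
P=c+(np.c_[n,np.ones(len(n))]*z[:,None])@Rm.T
t=telemetry.get_obs()["ee_pos"]; print(t)
j=np.array([np.cos(np.radians(101)),np.sin(np.radians(101)),0]);l=np.array([-j[1],j[0],0])
Q=(P-t); ok=(hs<110)&(z>0)&(np.abs(Q@l)<.03)&(np.abs(Q@j)<.07)&(P[:,2]>.025)
for s in(1,-1):
    q=Q[ok&((Q@j)*s>0)]; q=q[np.argsort(q[:,2])][:12]; print(s,np.c_[q@j,q@l,q[:,2]].round(3).tolist())
```

```text
[0.52891108 0.21426706 0.04310763]
1 [[0.032, 0.004, 0.029], [0.031, 0.002, 0.031], [0.031, -0.002, 0.031], [0.031, -0.006, 0.031], [0.031, -0.01, 0.032], [0.032, -0.01, 0.034], [0.031, 0.012, 0.035], [0.03, -0.001, 0.035], [0.035, 0.011, 0.035], [0.031, -0.005, 0.035], [0.029, 0.011, 0.036], [0.029, 0.007, 0.036]]
-1 [[-0.041, 0.007, 0.032], [-0.041, 0.003, 0.033], [-0.038, 0.007, 0.034], [-0.044, 0.003, 0.035], [-0.04, 0.006, 0.035], [-0.037, 0.009, 0.035], [-0.039, 0.004, 0.035], [-0.036, 0.011, 0.036], [-0.042, 0.012, 0.037], [-0.04, 0.009, 0.039], [-0.037, 0.012, 0.04], [-0.044, 0.007, 0.04]]
```

```bash
cat > tip.py <<'E'
from h import *
import sys
a,d=snap("scene"); K,k1,c,att=cam("scene"); Rm=R.from_euler('xyz',att,degrees=True).as_matrix()
cv2.imwrite("pics/"+sys.argv[1],cv2.resize(a[200:320,260:390],None,fx=4,fy=4,interpolation=2)[:,:,::-1])
m=np.array([[u,v] for v in range(225,300) for u in range(288,364)],float)
z=np.array([d[int(v),int(u)] for u,v in m]); hs=a[m[:,1].astype(int),m[:,0].astype(int)].max(1)
n=cv2.undistortPoints(m.reshape(-1,1,2),K,np.array([k1,0,0,0.]))[:,0]
P=c+(np.c_[n,np.ones(len(n))]*z[:,None])@Rm.T
o=telemetry.get_obs();t=o["ee_pos"]; print(t,o["wrist_force"].round(1),o["opening"])
j=np.array([np.cos(np.radians(101)),np.sin(np.radians(101)),0]);l=np.array([-j[1],j[0],0])
Q=(P-t); ok=(hs<110)&(z>0)&(np.abs(Q@l)<.015)&(np.abs(Q@j)<.06)&(np.abs(Q@j)>.023)&(P[:,2]>.012)
for s in(1,-1):
    q=Q[ok&((Q@j)*s>0)]; q=q[np.argsort(q[:,2])][:8]; print(s,(np.c_[q@j,q@l,q[:,2]+t[2]]*1000).round(0).tolist())
E
python3 -m inch '[[0,0,0.01,0,0,-0.016,0.3],[0,0,0.02,0,0,-0.016,0.3],[0,0,0.027,0,0,-0.016,0.3],[0,0,0.027,0,0,-0.016,0.3],[0,0,0.027,0,0,-0.016,0.3]]'; python3 tip.py g7.png
```

```text
time: 14.0
ee_pos: [0.5275, 0.2138, 0.0137]
tcp_rot: [-180.0, -0.1, -168.0]
wrist_force: [0.3, 0.4, -0.5]
opening: 0.0598
[0.52792129 0.21388229 0.01428718] [ 0.3 -1.2 -0.3] 0.059597351245980985
1 [[30.0, -0.0, 41.0], [29.0, -3.0, 43.0], [29.0, 4.0, 44.0], [31.0, 9.0, 44.0], [28.0, -5.0, 45.0], [27.0, 10.0, 47.0], [29.0, -10.0, 47.0], [29.0, 1.0, 48.0]]
-1 [[-26.0, 1.0, 12.0], [-24.0, -1.0, 12.0], [-28.0, 4.0, 13.0], [-24.0, -9.0, 13.0], [-24.0, 10.0, 15.0], [-26.0, 5.0, 15.0], [-26.0, 9.0, 15.0], [-28.0, -3.0, 16.0]]
```

View pics/g7.png

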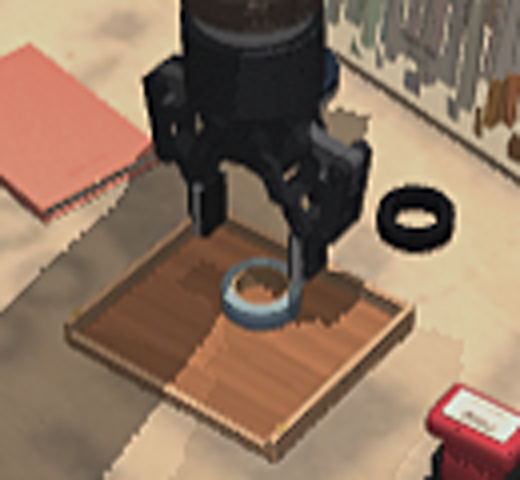

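```bash
python3 -m inch '[[0,0,0.008,0,0,0,0.3],[0,0,0.014,0,0,0,0.3],[0,0,0.018,0,0,0,0.3],[0,0,0.018,0,0,0,0.3]]'; python3 tip.py g8.png
```

```text
time: 14.38
ee_pos: [0.5273, 0.2137, -0.0049]
tcp_rot: [-180.0, -0.1, -168.0]
wrist_force: [-0.1, -0.6, 1.0]
opening: 0.0596
[ 0.52762887  0.21378441 -0.00426267] [0.  0.3 0.5] 0.059622110525782465
1 [[29.0, 2.0, 25.0], [28.0, 6.0, 25.0], [28.0, -1.0, 26.0], [29.0, 1.0, 27.0], [27.0, -8.0, 28.0], [28.0, 6.0, 28.0], [29.0, 12.0, 29.0], [33.0, 11.0, 29.0]]
-1 [[-28.0, 8.0, 12.0], [-25.0, 3.0, 14.0], [-23.0, 5.0, 14.0], [-24.0, 9.0, 14.0], [-25.0, 0.0, 14.0], [-24.0, 2.0, 15.0], [-26.0, 9.0, 16.0], [-24.0, 13.0, 17.0]]
```

```bash
python3 -m inch '[[0,0,0.004,0,0,0,0.3],[0,0,0.008,0,0,0,0.3],[0,0,0.011,0,0,0,0.3],[0,0,0.011,0,0,0,0.35],[0,0,0.011,0,0,0,0.4],[0,0,0.011,0,0,0,0.4]]' 30; python3 tip.py g9.png
```

```text
time: 14.93
ee_pos: [0.5282, 0.214, -0.0144]
tcp_rot: [180.0, -0.0, -168.0]
wrist_force: [-0.2, -0.2, -0.6]
opening: 0.0512
[ 0.52814961  0.21401275 -0.01435966] [-0.7  0.7 -0.1] 0.051248939424255555
1 [[25.0, -4.0, 12.0], [24.0, 5.0, 14.0], [24.0, 8.0, 16.0], [29.0, 10.0, 18.0], [24.0, -3.0, 18.0], [24.0, -6.0, 18.0], [25.0, -4.0, 20.0], [23.0, -9.0, 20.0]]
-1 [[-25.0, 11.0, 12.0], [-24.0, 7.0, 13.0], [-23.0, 13.0, 13.0], [-35.0, 2.0, 15.0], [-25.0, 7.0, 16.0], [-36.0, 7.0, 19.0], [-25.0, 12.0, 20.0], [-29.0, 9.0, 20.0]]
```

View pics/g9.png

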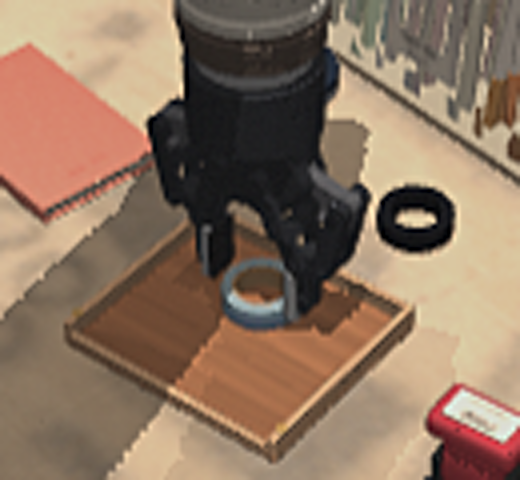

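```bash
python3 -m inch '[[0,0,0,0,0,0,0.45],[0,0,0,0,0,0,0.5],[0,0,0,0,0,0,0.6],[0,0,0,0,0,0,0.8],[0,0,0,0,0,0,1],[0,0,0,0,0,0,1],[0,0,0,0,0,0,1]]' 35; python3 tip.py g10.png
```

```text
time: 15.57
ee_pos: [0.5283, 0.2141, -0.0139]
tcp_rot: [180.0, 0.0, -168.0]
wrist_force: [-1.0, -1.4, 6.2]
opening: 0.0429
[ 0.52829571  0.21410457 -0.01394262] [-2.  -0.4  5.7] 0.04317871292911167
1 [[32.0, 6.0, 19.0], [24.0, 12.0, 19.0], [25.0, 10.0, 20.0], [25.0, 10.0, 23.0], [23.0, 9.0, 23.0], [26.0, 9.0, 24.0], [30.0, 8.0, 26.0], [27.0, 7.0, 26.0]]
-1 [[-30.0, 3.0, 13.0], [-25.0, 8.0, 13.0], [-23.0, 13.0, 13.0], [-29.0, 2.0, 14.0], [-26.0, 9.0, 18.0], [-30.0, 10.0, 18.0], [-32.0, 9.0, 18.0], [-31.0, 8.0, 20.0]]
```

```bash
python3 -m inch '[[0,0,-0.008,0,0,0,1],[0,0,-0.025,0,0,0,1],[0,0,-0.05,0,0,0,1],[0,0,-0.07,0,0,0,1],[0,0,-0.08,0,0,0,1],[0,0,-0.08,0,0,0,1]]'; python3 go.py 524 424 66 192
```

```text
time: 16.12
ee_pos: [0.5294, 0.2145, 0.0681]
tcp_rot: [180.0, 0.2, -168.0]
wrist_force: [0.1, -0.7, 0.2]
opening: 0.0434
shift [-0.0385  0.206   0.0024] rot [0.0007 0.0035 0.0008] q [22.1  7.1 -2.7 80.   0.  10. ] t 16.1167 open 0.0434
```

```bash
python3 -m inch '[[-0.002,0.01,0,0,0,0,1],[-0.005,0.028,0,0,0,0,1],[-0.009,0.05,0,0,0,0,1],[-0.014,0.075,0,0,0,0,1],[-0.019,0.1,0,0,0,0,1],[-0.023,0.125,0,0,0,0,1],[-0.028,0.15,0,0,0,0,1],[-0.032,0.172,0,0,0,0,1],[-0.036,0.19,0,0,0,0,1],[-0.038,0.202,0,0,0,0,1],[-0.0385,0.206,0,0,0,0,1],[-0.0385,0.206,0,0,0,0,1]]'
python3 - <<'E'
from h import *
a,_=snap("scene"); cv2.imwrite("pics/g11.png",cv2.resize(a[150:290,200:380],None,fx=4,fy=4,interpolation=2)[:,:,::-1])
E
python3 go.py 524 424 -8 192
```

```text
time: 17.12
ee_pos: [0.522, 0.424, 0.064]
tcp_rot: [-179.9, -0.1, -167.9]
wrist_force: [-0.6, 1.0, 0.4]
opening: 0.0432
shift [-0.0019  0.0005  0.0725] rot [-0.0009 -0.0017  0.0012] q [39.  21.5 14.2 82.8 -0.  26.9] t 17.1667 open 0.0433
```

View pics/g11.png

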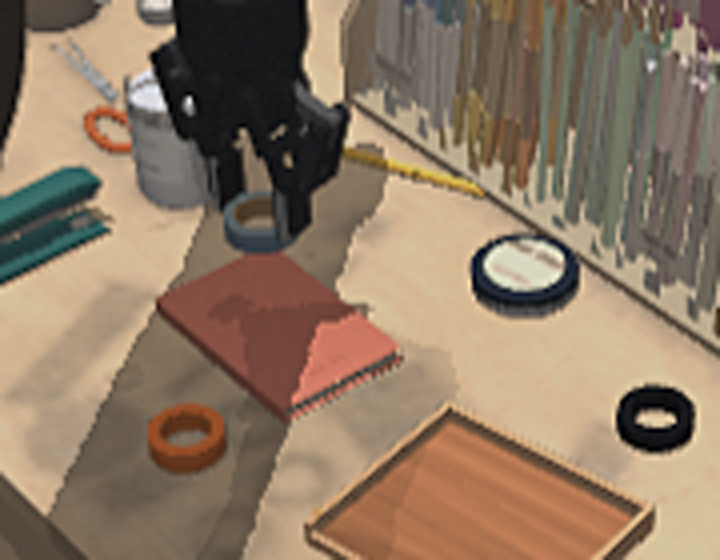

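```bash
python3 -m inch '[[0,0,0.015,0,0,0,1],[0,0,0.032,0,0,0,1],[0,0,0.048,0,0,0,1],[0,0,0.059,0,0,0,1],[0,0,0.065,0,0,0,1],[0,0,0.069,0,0,0,1],[0,0,0.071,0,0,0,1],[0,0,0.071,0,0,0,1],[0,0,0.071,0,0,0,1]]'; python3 go.py 524 424 -8 192
```

```text
time: 17.92
ee_pos: [0.5231, 0.4237, -0.0047]
tcp_rot: [180.0, 0.0, -168.0]
wrist_force: [-0.0, -0.9, 0.2]
opening: 0.0431
shift [-0.0009  0.0001  0.0033] rot [0.0005 0.0006 0.0007] q [39.  22.6  8.  75.3  0.  27. ] t 17.9167 open 0.0431
```

```bash
python3 -m inch '[[0,0,0.001,0,0,0,1],[0,0,0.002,0,0,0,1],[0,0,0.003,0,0,0,1],[0,0,0.003,0,0,0,1],[0,0,0.003,0,0,0,1]]'; python3 go.py 524 424 -8 192
```

```text
time: 18.33
ee_pos: [0.523, 0.4237, -0.0079]
tcp_rot: [180.0, 0.0, -168.0]
wrist_force: [-1.1, -0.8, 3.8]
opening: 0.0432
shift [-0.0011  0.0001  0.0001] rot [0.0004 0.0004 0.0008] q [39.  22.7  7.7 75.   0.  27. ] t 18.3333 open 0.0432
```

Contact (3.8 N). Release and rise.

```bash
python3 -m inch '[[0,0,0,0,0,0,0.4],[0,0,0,0,0,0,0.3],[0,0,0,0,0,0,0.2],[0,0,0,0,0,0,0.1],[0,0,-0.01,0,0,0,0.1],[0,0,-0.04,0,0,0,0.1],[0,0,-0.08,0,0,0,0.2],[0,0,-0.12,0,0,0,0.2],[0,0,-0.16,0,0,0,0.2],[0,0,-0.19,0,0,0,0.2],[0,0,-0.19,0,0,0,0.2]]'; python3 go.py 506 18 180 102
```

```text
time: 19.25
ee_pos: [0.5242, 0.4246, 0.1904]
tcp_rot: [179.7, 0.5, -168.0]
wrist_force: [-0.2, 0.8, 0.9]
opening: 0.0684
shift [ 0.1028 -0.3939  0.0076] rot [0.0111 0.0034 1.5716] q [39.  22.3 29.1 96.2  0.  27. ] t 19.25 open 0.0684
```

```bash
python3 -m inch '[[0.103,-0.394,0.007,0.01,0.003,1.571,0.2],[0.103,-0.394,0.007,0.01,0.003,1.571,0.2],[0.103,-0.394,0.007,0.01,0.003,1.571,0.2],[0.103,-0.394,0.007,0.01,0.003,1.571,0.2],[0.103,-0.394,0.007,0.01,0.003,1.571,0.2],[0.103,-0.394,0.007,0.01,0.003,1.571,0.2],[0.103,-0.394,0.007,0.01,0.003,1.571,0.2],[0.103,-0.394,0.007,0.01,0.003,1.571,0.2],[0.103,-0.394,0.007,0.01,0.003,1.571,0.2],[0.103,-0.394,0.007,0.01,0.003,1.571,0.2],[0.103,-0.394,0.007,0.01,0.003,1.571,0.2],[0.103,-0.394,0.007,0.01,0.003,1.571,0.2]]'
python3 - <<'E'
from h import *
a,_=snap("scene"); cv2.imwrite("pics/g12.png",cv2.resize(a[190:390,220:460],None,fx=3,fy=3,interpolation=2)[:,:,::-1])
E
python3 go.py 506 18 53 102
```

```text
time: 20.25
ee_pos: [0.5041, 0.0146, 0.1754]
tcp_rot: [-179.6, 0.2, 105.5]
wrist_force: [-0.5, 0.7, 0.3]
opening: 0.0681
shift [0.0025 0.0034 0.1223] rot [-0.0075  0.0044  0.0537] q [ 2.  -1.4  0.3 92.1 -0.3 76.9] t 20.3 open 0.0678
```

View pics/g12.png

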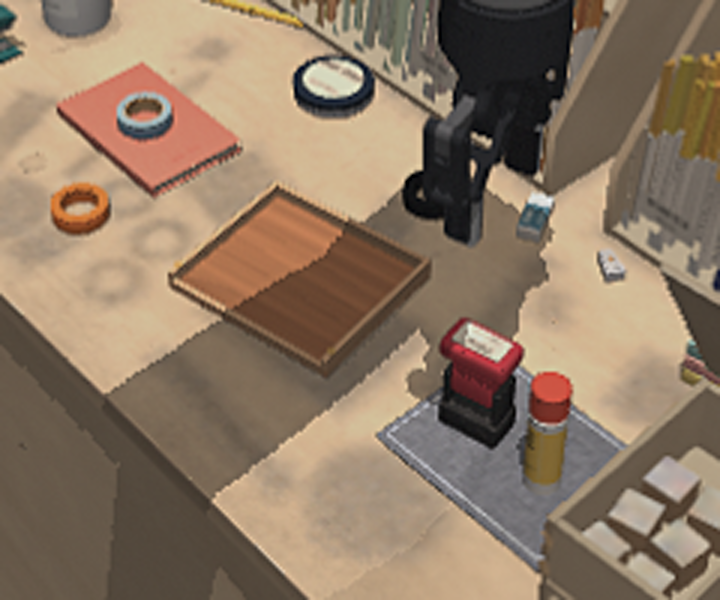

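```bash
python3 -m inch '[[0.0025,0.0034,0.02,-0.007,0.004,0.054,0.3],[0.0025,0.0034,0.05,-0.007,0.004,0.054,0.35],[0.0025,0.0034,0.08,-0.007,0.004,0.054,0.35],[0.0025,0.0034,0.1,-0.007,0.004,0.054,0.35],[0.0025,0.0034,0.115,-0.007,0.004,0.054,0.35],[0.0025,0.0034,0.121,-0.007,0.004,0.054,0.35],[0.0025,0.0034,0.121,-0.007,0.004,0.054,0.35],[0.0025,0.0034,0.121,-0.007,0.004,0.054,0.35]]'; python3 go.py 506 18 52.5 102
```

```text
time: 20.97
ee_pos: [0.5063, 0.0194, 0.0544]
tcp_rot: [-180.0, 0.0, 103.1]
wrist_force: [-0.1, 0.3, 0.4]
opening: 0.0554
shift [-0.0013 -0.0006  0.0019] rot [-0.0006  0.0004  0.0192] q [  2.2  -1.2 -12.8  78.4  -0.   79.1] t 20.9667 open 0.0554
```

```bash
python3 -m inch '[[-0.001,-0.0006,0.002,0,0,0.019,0.45],[-0.001,-0.0006,0.002,0,0,0.019,0.5],[-0.001,-0.0006,0.002,0,0,0.019,0.55],[-0.001,-0.0006,0.002,0,0,0.019,0.6],[-0.001,-0.0006,0.002,0,0,0.019,0.65],[-0.001,-0.0006,0.002,0,0,0.019,0.7],[-0.001,-0.0006,0.002,0,0,0.019,0.8],[-0.001,-0.0006,0.002,0,0,0.019,0.9],[-0.001,-0.0006,0.002,0,0,0.019,1],[-0.001,-0.0006,0.002,0,0,0.019,1],[-0.001,-0.0006,0.002,0,0,0.019,1]]' 40; python3 go.py 484 170.5 152 104
```

```text
time: 21.88
ee_pos: [0.506, 0.0181, 0.0523]
tcp_rot: [-180.0, 0.0, 101.9]
wrist_force: [-0.5, -0.2, 5.5]
opening: 0.0294
shift [ 0.1536  0.0099 -0.0998] rot [-0.0002  0.0006 -0.0363] q [  2.1  -1.2 -13.1  78.1  -0.   80.1] t 21.8833 open 0.0294
```

```bash
python3 -m inch '[[0,0,-0.01,0,0,0,1],[0,0,-0.03,0,0,0,1],[0,0,-0.055,0,0,0,1],[0,0,-0.075,0,0,0,1],[0.015,0.001,-0.09,0,0,0,1],[0.035,0.002,-0.1,0,0,0,1],[0.06,0.004,-0.1,0,0,-0.01,1],[0.085,0.006,-0.1,0,0,-0.02,1],[0.11,0.007,-0.1,0,0,-0.03,1],[0.135,0.009,-0.1,0,0,-0.036,1],[0.149,0.01,-0.1,0,0,-0.036,1],[0.1535,0.01,-0.1,0,0,-0.036,1]]'; python3 go.py 484 170.5 55 104
```

```text
time: 22.88
ee_pos: [0.4834, 0.1724, 0.1518]
tcp_rot: [-179.9, -0.0, 104.1]
wrist_force: [-0.5, -0.5, -0.2]
opening: 0.0296
shift [-0.002   0.0003  0.0968] rot [-0.0014 -0.0002  0.0019] q [19.6 -0.7 -1.7 89.2  0.  95.5] t 22.8833 open 0.0296
```

```bash
python3 -m inch '[[0,0,0.02,0,0,0,1],[0,0,0.04,0,0,0,1],[0,0,0.06,0,0,0,1],[0,0,0.077,0,0,0,1],[0,0,0.087,0,0,0,1],[0,0,0.092,0,0,0,1],[0,0,0.094,0,0,0,1],[0,0,0.095,0,0,0,1],[0,0,0.095,0,0,0,1],[0,0,0.095,0,0,0,1]]'; python3 go.py 484 170.5 54.5 104
```

```text
time: 23.72
ee_pos: [0.4842, 0.1705, 0.0574]
tcp_rot: [-180.0, 0.0, 104.0]
wrist_force: [0.4, 0.5, -0.8]
opening: 0.0294
shift [ 0.     -0.0002  0.0029] rot [-0.      0.0001 -0.0004] q [ 19.4  -0.3 -11.7  78.7  -0.   95.4] t 23.7167 open 0.0294
```

```bash
python3 -m inch '[[0,0,0.001,0,0,0,1],[0,0,0.002,0,0,0,1],[0,0,0.003,0,0,0,1],[0,0,0.003,0,0,0,1],[0,0,0.003,0,0,0,1]]'; python3 go.py 484 170.5 54.5 104
```

```text
time: 24.13
ee_pos: [0.4841, 0.1706, 0.0543]
tcp_rot: [-180.0, 0.0, 104.0]
wrist_force: [-0.9, 0.8, 6.5]
opening: 0.0293
shift [-0.0001 -0.0002 -0.0002] rot [-0.      0.     -0.0003] q [ 19.4  -0.3 -12.   78.3  -0.   95.4] t 24.1333 open 0.0293
```

Contact. Release, rise, go to the glue stick.

```bash
python3 -m inch '[[0,0,0,0,0,0,0.6],[0,0,0,0,0,0,0.5],[0,0,0,0,0,0,0.35],[0,0,0,0,0,0,0.25],[0,0,-0.01,0,0,0,0.2],[0,0,-0.03,0,0,0,0.2],[0,0,-0.06,0,0,0,0.2],[0,0,-0.1,0,0,0,0.2],[0,0,-0.13,0,0,0,0.2],[0,0,-0.13,0,0,0,0.2]]'; python3 go.py 505.2 -45 180 102
```

```text
time: 24.97
ee_pos: [0.4858, 0.1711, 0.1908]
tcp_rot: [179.6, -0.0, 104.0]
wrist_force: [1.0, 0.3, 0.7]
opening: 0.0685
shift [-0.2144 -0.0334  0.0104] rot [ 0.0077 -0.0008  0.0345] q [19.4 -0.6  2.8 93.  -0.  95.4] t 24.9667 open 0.0685
```

```bash
python3 -m inch '[[-0.214,-0.033,0.006,0,0,0.035,0.2],[-0.214,-0.033,0.006,0,0,0.035,0.2],[-0.214,-0.033,0.006,0,0,0.035,0.2],[-0.214,-0.033,0.006,0,0,0.035,0.2],[-0.214,-0.033,0.006,0,0,0.035,0.2],[-0.214,-0.033,0.006,0,0,0.035,0.2],[-0.214,-0.033,0.006,0,0,0.035,0.2],[-0.214,-0.033,0.006,0,0,0.035,0.2],[-0.214,-0.033,0.006,0,0,0.035,0.2]]'; python3 go.py 505.2 -45 50.5 102
```

```text
time: 25.72
ee_pos: [0.5036, -0.0443, 0.1779]
tcp_rot: [-179.9, 0.0, 102.0]
wrist_force: [-0.5, 0.5, 0.1]
opening: 0.0684
shift [-0.001   0.0016  0.1274] rot [-0.0011  0.      0.0002] q [-5.  -1.5  0.4 92.  -0.  73. ] t 25.7167 open 0.0684
```

```bash
python3 -m inch '[[0,0.001,0.02,0,0,0,0.3],[0,0.001,0.05,0,0,0,0.35],[0,0.001,0.08,0,0,0,0.4],[0,0.001,0.105,0,0,0,0.4],[0,0.001,0.12,0,0,0,0.4],[0,0.001,0.128,0,0,0,0.4],[0,0.001,0.128,0,0,0,0.4],[0,0.001,0.128,0,0,0,0.4]]'; python3 go.py 505.2 -45 50.5 102
```

```text
time: 26.38
ee_pos: [0.5046, -0.0442, 0.0502]
tcp_rot: [-179.9, 0.0, 102.1]
wrist_force: [-0.0, -0.7, 0.1]
opening: 0.0512
shift [-0.0009  0.0004 -0.0003] rot [-0.0009  0.0003  0.001 ] q [ -5.   -1.1 -13.2  77.9  -0.   73. ] t 26.3833 open 0.0512
```

```bash
python3 -m inch '[[-0.001,0,0,0,0,0,0.5],[-0.001,0,0,0,0,0,0.6],[-0.001,0,0,0,0,0,0.65],[-0.001,0,0,0,0,0,0.7],[-0.001,0,0,0,0,0,0.75],[-0.001,0,0,0,0,0,0.8],[-0.001,0,0,0,0,0,0.9],[-0.001,0,0,0,0,0,1],[-0.001,0,0,0,0,0,1],[-0.001,0,0,0,0,0,1]]' 30; python3 go.py 476 230 180 102
```

```text
time: 27.22
ee_pos: [0.5051, -0.0461, 0.0505]
tcp_rot: [180.0, 0.0, 102.0]
wrist_force: [-1.2, 0.9, 6.2]
opening: 0.0246
shift [ 0.2761  0.0288 -0.1297] rot [ 0.0001  0.0007 -0.0007] q [ -5.2  -1.1 -13.2  77.9  -0.   72.8] t 27.2167 open 0.0246
```

```bash
python3 -m inch '[[0,0,-0.01,0,0,0,1],[0,0,-0.03,0,0,0,1],[0,0,-0.055,0,0,0,1],[0,0,-0.08,0,0,0,1],[0,0,-0.105,0,0,0,1],[0,0,-0.12,0,0,0,1],[0,0,-0.13,0,0,0,1],[0,0,-0.13,0,0,0,1]]'; python3 go.py 476 229.5 180 102
```

```text
time: 27.88
ee_pos: [0.5055, -0.046, 0.1819]
tcp_rot: [179.9, 0.1, 102.0]
wrist_force: [0.7, 0.7, 0.1]
opening: 0.0247
shift [0.2757 0.0282 0.0016] rot [ 0.0017  0.0012 -0.0005] q [-5.2 -1.4  1.1 92.3 -0.  72.9] t 27.8833 open 0.0247
```

```bash
python3 -m inch '[[0.015,0.002,0,0,0,0,1],[0.04,0.004,0,0,0,0,1],[0.065,0.007,0,0,0,0,1],[0.09,0.01,0,0,0,0,1],[0.118,0.013,0,0,0,0,1],[0.146,0.015,0,0,0,0,1],[0.174,0.018,0,0,0,0,1],[0.2,0.021,0,0,0,0,1],[0.225,0.024,0,0,0,0,1],[0.25,0.027,0,0,0,0,1],[0.268,0.029,0,0,0,0,1],[0.2755,0.029,0,0,0,0,1]]'; python3 go.py 476 229.5 53 102
```

```text
time: 28.88
ee_pos: [0.4752, 0.2314, 0.1778]
tcp_rot: [-179.8, 0.0, 102.1]
wrist_force: [0.1, -0.6, -0.7]
opening: 0.0245
shift [-0.002   0.0009  0.1248] rot [-0.0034  0.0004  0.0015] q [ 26.    1.8   3.7  92.2   0.  103.9] t 28.8833 open 0.0245
```

```bash
python3 -m inch '[[0,0,0.02,0,0,0,1],[0,0,0.045,0,0,0,1],[0,0,0.07,0,0,0,1],[0,0,0.09,0,0,0,1],[0,0,0.105,0,0,0,1],[0,0,0.115,0,0,0,1],[0,0,0.12,0,0,0,1],[0,0,0.123,0,0,0,1],[0,0,0.124,0,0,0,1],[0,0,0.124,0,0,0,1],[0,0,0.124,0,0,0,1]]'; python3 go.py 476 229.5 52.3 102
```

```text
time: 29.8
ee_pos: [0.4763, 0.2297, 0.0562]
tcp_rot: [-180.0, -0.0, 102.0]
wrist_force: [0.3, 0.4, -0.0]
opening: 0.0248
shift [-0.0001 -0.0003  0.0039] rot [-0.0002 -0.     -0.0005] q [ 25.7   1.8  -9.6  78.6   0.  103.8] t 29.8 open 0.0248
```

```bash
python3 -m inch '[[0,0,0.001,0,0,0,1],[0,0,0.002,0,0,0,1],[0,0,0.003,0,0,0,1],[0,0,0.0037,0,0,0,1],[0,0,0.0037,0,0,0,1],[0,0,0.0037,0,0,0,1]]'
```

```text
time: 30.3
ee_pos: [0.4761, 0.2297, 0.0525]
tcp_rot: [-180.0, -0.0, 102.0]
wrist_force: [-1.3, -0.3, 4.7]
opening: 0.0248
```

```bash
python3 -m inch '[[0,0,0,0,0,0,0.6],[0,0,0,0,0,0,0.5],[0,0,0,0,0,0,0.35],[0,0,0,0,0,0,0.25],[0,0,-0.01,0,0,0,0.2],[0,0,-0.03,0,0,0,0.2],[0,0,-0.06,0,0,0,0.2],[0,0,-0.1,0,0,0,0.2],[0,0,-0.14,0,0,0,0.2],[0,0,-0.15,0,0,0,0.2],[0,0,-0.15,0,0,0,0.2]]'; python3 go.py 246 492 204 153.4
```

```text
time: 31.22
ee_pos: [0.4773, 0.2302, 0.2064]
tcp_rot: [179.7, -0.1, 102.0]
wrist_force: [0.9, 0.7, -0.5]
opening: 0.0682
shift [ 0.304  -0.172   0.0019] rot [ 0.0054  0.0011 -0.8976] q [ 25.7   1.9   7.1  94.9   0.  103.8] t 31.2167 open 0.0682
```

```bash
python3 -m inch '[[0.304,-0.172,0.002,0,0,-0.897,0],[0.304,-0.172,0.002,0,0,-0.897,0],[0.304,-0.172,0.002,0,0,-0.897,0],[0.304,-0.172,0.002,0,0,-0.897,0],[0.304,-0.172,0.002,0,0,-0.897,0],[0.304,-0.172,0.002,0,0,-0.897,0],[0.304,-0.172,0.002,0,0,-0.897,0],[0.304,-0.172,0.002,0,0,-0.897,0],[0.304,-0.172,0.002,0,0,-0.897,0],[0.304,-0.172,0.002,0,0,-0.897,0],[0.304,-0.172,0.002,0,0,-0.897,0],[0.304,-0.172,0.002,0,0,-0.897,0]]'
python3 - <<'E'
from h import *
p,_=snap("top"); s,_=snap("scene")
for k in blobs(p,(303,255,326,280),(0,165,120),(9,255,255),10)[:1]: print("glue",rect("top",k,.1))
for k in blobs(p,(303,255,355,285),(0,150,80),(6,255,255))[:1]: print("stamp",rect("top",k,.087))
for k in blobs(p,(215,230,265,272),(22,0,60),(130,90,255),10)[:1]: print("roll",rect("top",k,.027))
a=cv2.resize(p[215:305,200:460],None,fx=3,fy=3,interpolation=2);b=cv2.resize(s[200:390,220:440],None,fx=1.7,fy=1.7,interpolation=2)
c=np.zeros((600,780,3),np.uint8);c[:270]=a;c[276:276+b.shape[0],:b.shape[1]]=b[:324]
s0=cv2.imread("pics/scene0.png")[200:390,220:440,::-1];b=cv2.resize(s0,None,fx=1.7,fy=1.7,interpolation=2);c[276:276+b.shape[0],390:390+b.shape[1]]=b
cv2.imwrite("pics/end.png",c[:,:,::-1])
E
```

```text
time: 32.22
ee_pos: [0.2448, 0.4907, 0.1993]
tcp_rot: [-179.9, -0.0, 153.4]
wrist_force: [-0.0, -0.4, -0.0]
opening: 0.0858
glue (array([473.8, 232.5]), array([24.1, 21.7]), 89.5)
stamp (array([483.4, 173.4]), array([31.7, 49.6]), 16.2)
roll (array([520.9, 425.9]), array([43.8, 40.8]), 0.6)
```

View pics/end.png

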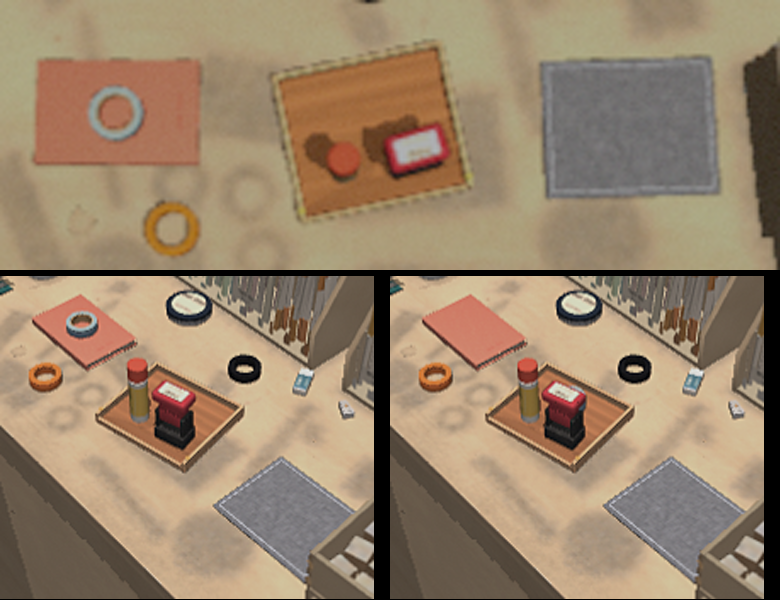

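The glue stick (345,160) and stamp (416,150) stand as they did at the start. The roll (115,113) lies flat inside the notebook's outline, and everything else is unchanged.

```bash
python3 -c "
from h import *
order.job_done()"
```

```text
the job is handed in; nothing more can be done
```

I moved the glue stick and then the stamp onto the desk pad, both upright. I then laid the blue roll flat on the notebook and put the stamp and the glue stick back in the tray. The job was handed in at about 32 s of the 128 s allowed.

**Last checks:**
- **Glue stick:** the top camera puts it at (473.8, 232.5) mm, against (475.0, 232.5) at the start.
- **Stamp:** it is at (483.4, 173.4) mm, against (483.1, 173.2), and turned less than 1° from its start angle.
- **Roll:** it is about 3 mm from the notebook's centre, lying wholly on the cover.
- **Everything else:** the area round the tray, pad and notebook looks the same as at the start. I did not look closely at the sticky notes or the stapler at the end.
- **Forces:** the highest wrist force in any reading was about 6.5 N.

**Readings that disagreed:**
- The scene camera sat about 2–3 pixels (3–4 mm) off the top camera.
- The fingertips showed about 27 mm behind the stated TCP when partly open. I set the height for gripping the roll from depth images and watched the contact force.
- The notebook measured about 90 × 141 mm instead of 104 × 148 mm. That still leaves at least 20 mm of cover round the roll.

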